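# Back the dressing turntable off by one ratchet notch

## Task

The indexing turntable under the violet wax dish was advanced one notch too far: push the red ball of the ratchet pawl outward, away from the disc, until the pawl tips up and stays open, then push the disc back (clockwise from above) by exactly one notch with one of its upright pegs. Finally push the ball back in so that the pawl drops fully into the next tooth gap. Only push: the dish stays lying in the middle of the disc, and the other loose things stay where they are.

Things in the scene. Friction and masses are not known exactly. Their poses are not given: they have to be found in the camera images.
- index_base: Fixed grey base of the turntable, it cannot move: plate 220 (x) x 275 (y) x 12 mm, reaching from y = -110 to +165 mm in its own frame. Origin: on the bench surface, exactly under the turntable's axis; z up. The pawl stands on its +y side and swings in its y-z plane.
- pawl_pivot (a point): Middle of the pawl's pivot, at y = +125 mm in the base's frame, 55 mm above the bench; the pin lies along the base's x. Two grey cheeks hold it (30 mm wide overall along x, y = +113 to +149 mm, tops 64 mm up), with a rubber stop bar at y = +143 mm, 70 mm up.
- turntable (a joint): Disc angle (rad), start within 0.02 of 0, positive counter-clockwise from above, range -1.6 to 1.6. A notch is 30 degrees: one notch back is -0.524. The nose drops fully in between about -0.545 and -0.44. A little short of that it lands on the low ramp and the disc can still be pushed back until stopped; further, it lands on a tooth. Friction 0.1 N m (1.5 N at a peg) keeps it where left.
- disc_top (a point): Centre of the disc's top, 35 mm above the bench: aluminium, 100 mm radius, vertical axis. 12 saw teeth 8 mm high stand at radius 78 to 100 mm, each with an upright face on its clockwise side and a ramp on the other. The pawl's 8 mm nose lies in the 12.6 mm gap before an upright face: it blocks the disc clockwise; counter-clockwise the ramps lift it.
- pawl (a joint): Angle of the pawl (rad): 0 is fully down in a tooth gap, 0.9 is its open stop. The nose clears the teeth above about 0.25. The ball is its weight: below about 0.4 the pawl falls back down, above about 0.5 it falls to the open stop and stays there. Moving it takes less than 1 N at the ball.
- pawl_knob (a point): Centre of the red ball, 24 mm diameter, on top of the pawl's lever, 49 mm from the pivot. Pawl down: at x = 0, y = +107 mm, 101 mm above the bench in the base's frame, leaning over the disc's edge. Pawl open: at about y = +149 mm, 98 mm up. It swings in the base's y-z plane.
- peg_a (a point): Top of one of the disc's three upright push pegs: steel, 10 mm diameter, yellow cap, 66 mm from the disc's axis, standing from the disc's top (35 mm) up to 90 mm above the bench. With the disc at 0 it stands 165 degrees counter-clockwise from the base's x axis.
- peg_b (a point): Top of the second push peg, the same, at 285 degrees.
- peg_c (a point): Top of the third push peg, the same, at 45 degrees.
- dish: Violet wax dish, 109 mm diameter, 22 mm high, lying loose in the middle of the disc between the pegs, its top 57 mm above the bench. Origin: centre of its underside. Turns with the disc; not to be lifted or shifted.
- wax_block: Loose violet cross-shaped wax block, 66 x 78 x 24 mm, on the bench to the left of the turntable. Origin: centre of its underside. Leave alone.
- wax_fitting: Loose violet tangle of small wax fittings, 48 x 60 x 23 mm, on the bench to the right. Origin: centre of its underside. Leave alone.
- pin: Loose steel locating pin, 10 x 80 x 10 mm, lying on the bench to the left. Origin: centre of its underside. Leave alone.

How it is judged (in metres and radians):
On the way, in this order (a step that is already met when the one before it is completed fails the run):
1. the pawl is tipped up past its balance while the turntable is still in its first notch (value of joint pawl above 0.6 rad and value of joint turntable between -0.1 and 0.1 rad), for 0.2 s.
2. the turntable is pushed back by most of a notch (value of joint turntable below -0.35 rad), for 0.1 s.
At the end, for the whole second after the job is handed in: The turntable stands one notch back (joint between -0.60 and -0.36 rad) at rest, the pawl is fully down in that tooth gap (pawl joint under 0.07 rad), and the dish still lies flat on the disc within 15 mm of its middle (value of joint turntable between -0.6 and -0.36 rad and value of joint pawl below 0.07 rad and velocity of joint turntable between -0.05 and 0.05 rad/s and horizontal distance between dish and index_base below 0.015 m and z of dish in the frame of index_base between 0.03 and 0.04 m); the robot touches nothing.
It fails at once if the dish is lifted or tipped (origin more than 10 mm above the disc, or tilted by 0.2 rad) (z of dish in the frame of index_base above 0.045 m or angle between dish's own z axis and vertical above 0.2 rad).
It fails at once if the dish is pushed more than 20 mm off the disc's middle (horizontal distance between dish and index_base above 0.02 m).
It fails at once if another loose thing is moved by more than 30 mm (distance of any of wax_block, wax_fitting, pin from where it was at the start of the episode above 0.03 m).
It also fails if it takes over 58 s, if anything falls off the work surface, if the arm or the gripper's body presses on something with over 40 N, if the wrist force passes 120 N, or if a joint passes its speed limit or range.

## Robot

A 6-joint arm with a two-finger parallel gripper is mounted at the origin on a cart in front of the work surface, level with it; the furniture and walls round the work are solid. World frame = base frame: x ahead of the robot, y to its left, z up, the work surface at z = 0. Lengths are in m, angles in degrees, forces in N, time in s.
With the tool pointing down it reaches from about 0.35 to 0.925 m from the base axis. Payload 6.4 kg.
Tool frame: the origin (TCP) lies on the front face of the gripper's body, between the roots of the fingers; the fingertips stand 97 mm ahead of it and the grasp point (between the pads) lies 78 mm ahead of it; z points along the fingers, y is the direction in which the jaws open and shut (so a half turn about z gives the same grasp; the last joint's range is limited). The gripper opens to 94 mm and grips with 3 to 60 N. Pads are 16 mm wide; open, the fingers measure 119 mm over their backs; the gripper's body (75 mm by 177 mm) begins 78 mm behind the grasp point.
Start: joints at [-81.996, 14.043, 89.255, -0, 76.702, -9.975], TCP at [0.201, -0.618, 0.303] pointing down, gripper open.
Joint ranges: [-179.41, 179.41], [-58.25, 129.5], [7.25, 145.43], [-54.29, 234.29], [11.92, 165.04], [-157.13, 157.13]. Speed limits (degrees/s): [147.25, 147.25, 180, 180, 180, 180].

## Interface

Orientations are given as [roll, pitch, yaw] about the fixed x, y, z axes, in that order (R = Rz(yaw) Ry(pitch) Rx(roll)).
In Python, from bench import manip gives the robot as it stands.
- The arm moves only by the tool jog_arm, never from a script. Its argument "plan" is a list that holds one entry, the list of rows, each a list of 7 numbers: the turn, a rotation vector about the tool's x, y, z in rad, then the shift along the tool's x, y, z in m, then the opening, from 0 (shut) to 1 (fully open). A call has exactly 10 rows; each row shifts and turns the pose as measured when the row begins, along the tool's axes as they then stand; what a row does not reach is not made up. A row lasts 1/12 s, in which the tool goes at most 41.7 mm and 7.16 degrees, less where a joint would pass 70% of its speed; a pose out of reach is approached as far as the arm can. A call is refused whole if a number of a shift passes 0.0417 or a number of a turn 0.125, either way. A call with a gripper value outside its range is refused whole. The fingers move at their own pace and stop on an object; "squeeze" is the grip in N (left out, the last holds). Time passes only in rows, so rows that do not move let the fingers close, or fill a call up. It gives the time, the measured TCP pose, the force and the opening at its end, in the units of the state.
- manip.get_obs(): the state, without advancing time (a new reading comes with each control period).
- manip.snapshot(name): name is "scene" or "top" or "wrist"; returns a dict with "frame" (480x640x3 uint8, red, green, blue), "mtx" (3x3 intrinsics, pixels), "k1" (the pictures are not rectified: a ray, as slopes to the right and down, at radius r is drawn at 1 + k1 r^2 times it, then the intrinsics apply), "camera_from_world" (4x4, takes a point from world to camera coordinates). Camera axes: x right, y down, z forward; pixel columns grow to the right and rows downward; lengths in m; the calibration is good to about 2 mm. A picture is of the moment at which its call begins. There is no depth.
- manip.finish_job(): hands the job in, once; it reports no verdict.
Trained networks look in the newest picture that a camera, given by its name, has taken for a name from the list of things; names that differ only in an ending like _2 or _b are one class to them, and where a whole thing is asked for, a point or a joint stands for the part that bears it (a point fixed in the world has none). Each returns a list of dicts, best first, with "score" (0 to 1); they miss things now and then, are a little off and sometimes report something else, mostly with a low value. They report only what shows in the picture. A call takes as long as a camera call.
- manip.find_in(camera, query): "location" ([x, y, z] in m, in world coordinates, good to about 4 mm: the middle of the surface that is visible of it).
- manip.outline_of(camera, query): "pixels" (480x640 bool, what is visible of it).
- manip.tip_of(camera, query): "location" ([x, y, z] in m, in world coordinates, good to about 4 mm: a listed point, or the origin of a listed thing).
The state is a dict: "time": time; "joint_pos": joint angles; "qvel": joint speeds; "effort": joint torques, N m; "position": TCP position; "ee_rot": TCP orientation; "wrist_force": force on the tool from outside, world axes, zero at the start; "ft_torque": the same for the moment, N m; "gripper_width": finger opening in m.
Only numpy, scipy, OpenCV 4.12 (cv2) and the standard library are available. Lean on these libraries where they do the work, as an engineer would, in place of code of your own. Each camera call takes 0.05 s, during which the arm holds its last target.

## Working session

There is one attempt and no reset: what is moved stays moved. The work goes in short steps, Python scripts to look and compute and a tool call to move; the robot and the scene stay as the last step left them, time stands still between calls to the robot, and variables do not carry over. Pictures are saved under pics/ and viewed, and the job is handed in when it is done.

Besides the shell and the picture viewer there is one more tool, called after ">>>" as name([rows], argument=value, ...), one row to a line, values as JSON. jog_arm: Moves the arm, as the interface text tells. Its arguments: {"type":"object","properties":{"plan":{"type":"array","items":{"type":"array","items":{"type":"array","items":{"type":"number"}}}},"squeeze":{"type":"number"}},"required":["plan"]}

```bash
mkdir -p pics; ls; python3 - <<'E'
from bench import manip
import cv2
o=manip.get_obs();print(o)
for c in ["scene","top"]:
    s=manip.snapshot(c);cv2.imwrite(f"pics/{c}0.png",s["frame"][:,:,::-1])
    print(c,s["mtx"].tolist(),s["k1"],s["camera_from_world"].round(4).tolist())
    for q in ["index_base","pawl_pivot","disc_top","pawl_knob","peg_a","peg_b","peg_c","dish","wax_block","wax_fitting","pin"]:
        print(q,[(r["location"].round(4).tolist() if hasattr(r["location"],'round') else r["location"],round(float(r["score"]),2)) for r in manip.tip_of(c,q)][:4])
E
```

```text
pics
{'time': 0.0, 'joint_pos': array([-8.19973585e+01,  1.40840739e+01,  8.93226441e+01, -2.55664868e-03,
        7.67010027e+01, -9.97558338e+00]), 'qvel': array([-0.00148292,  0.00147684, -0.05934399, -0.01459482,  0.01597346,
        0.0873523 ]), 'effort': array([ 1.66842776e-03, -4.15830481e+01, -3.14608169e+01,  6.86506438e-02,
        3.31749895e-02, -1.40804254e-04]), 'position': array([ 0.20056259, -0.6178577 ,  0.30156696]), 'ee_rot': array([-1.79893477e+02, -1.62109113e-02,  1.79788003e+01]), 'wrist_force': array([-0.07843378,  0.08506253,  0.12693411]), 'ft_torque': array([ 0.01102433, -0.0157209 ,  0.03406179]), 'gripper_width': 0.09366588701800115}
scene [[581.2318874897951, 0.0, 323.9551886743135], [0.0, 581.2318874897951, 237.58705429209064], [0.0, 0.0, 1.0]] -0.09307783852207574 [[-0.7648, -0.6443, -0.0065, 0.4792], [-0.3831, 0.4628, -0.7994, 0.2907], [0.518, -0.6089, -0.6008, 1.1061], [0.0, 0.0, 0.0, 1.0]]
index_base [([0.5961, 0.0786, 0.0012], 0.8), ([0.5981, 0.189, 0.1], 0.3)]
pawl_pivot [([0.5994, 0.2045, 0.0543], 0.61), ([0.6047, 0.012, 0.0896], 0.18)]
disc_top
[... 884 characters left out ...]
0.0564], 0.86), ([0.5961, 0.0769, 0.0348], 0.39), ([0.528, 0.099, 0.0879], 0.24)]
disc_top []
pawl_knob [([0.599, 0.1882, 0.0997], 0.66), ([0.5888, 0.0799, -0.0021], 0.49)]
peg_a [([0.6397, 0.1282, 0.0902], 0.7), ([0.6068, 0.0159, 0.0893], 0.68), ([0.5283, 0.097, 0.0901], 0.66)]
peg_b [([0.6397, 0.1282, 0.0902], 0.7), ([0.6068, 0.0159, 0.0893], 0.68), ([0.5283, 0.097, 0.0901], 0.66)]
peg_c [([0.6397, 0.1282, 0.0902], 0.7), ([0.6068, 0.0159, 0.0893], 0.68), ([0.5283, 0.097, 0.0901], 0.66)]
dish [([0.5962, 0.0767, 0.0361], 0.57), ([0.6009, 0.2091, 0.0581], 0.42)]
wax_block [([0.5316, 0.4004, 0.0044], 0.87)]
wax_fitting [([0.6437, -0.3394, -0.0012], 0.61)]
pin [([0.6677, 0.3905, -0.0018], 0.6)]
```

View pics/scene0.png

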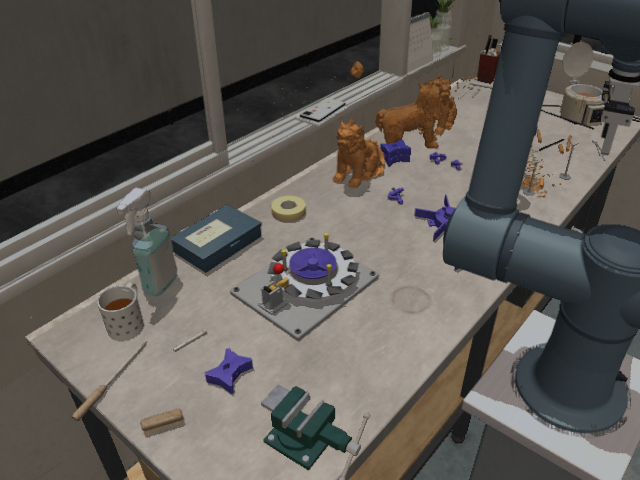

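View pics/top0.png

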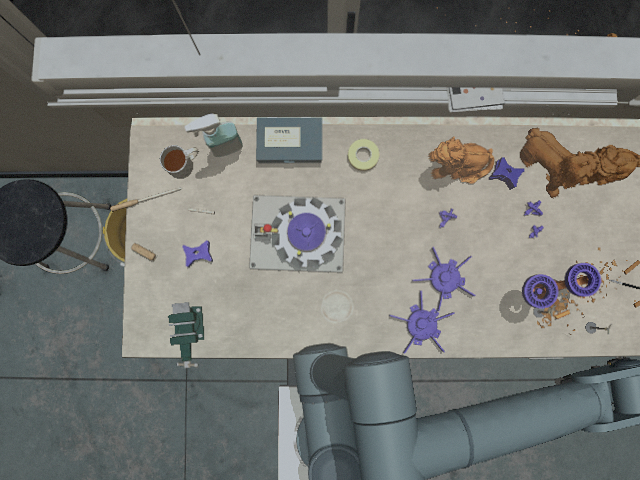

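The top view shows the disc centred near pixel (306,232), with the red ball at (267,229) on its left and the plate slightly rotated. Next I'll refine the base pose from the plate outline.

```bash
cat > h.py <<'E'
import numpy as np,cv2
from bench import manip
def plane(s,px,z):
    px=np.asarray(px,float).reshape(-1,1,2)
    n=cv2.undistortPoints(px,s["mtx"],np.array([s["k1"],0,0,0.])).reshape(-1,2)
    T=s["camera_from_world"];R=T[:3,:3];t=T[:3,3]
    c=-R.T@t; d=np.c_[n,np.ones(len(n))]@R
    return c+d*((z-c[2])/d[:,2])[:,None]
def proj(s,P):
    T=s["camera_from_world"]
    return cv2.projectPoints(np.asarray(P,float).reshape(-1,1,3),cv2.Rodrigues(T[:3,:3])[0],T[:3,3],s["mtx"],np.array([s["k1"],0,0,0.]))[0].reshape(-1,2)
E
python3 - <<'E'
from h import *
for c in ["top","scene"]:
    s=manip.snapshot(c)
    for r in manip.outline_of(c,"index_base")[:2]:
        m=r["pixels"].astype(np.uint8)
        print(c,r["score"],m.sum())
        cs=max(cv2.findContours(m,0,cv2.CHAIN_APPROX_NONE)[0],key=len)
        w=plane(s,cs,0.012)
        rc=cv2.minAreaRect((w[:,:2]*1000).astype(np.float32));print(rc,cv2.boxPoints(rc).round(1).tolist())
s=manip.snapshot("top");f=s["frame"][180:285,235:360];cv2.imwrite("pics/crop.png",cv2.resize(f,None,fx=6,fy=5.7)[:,:,::-1])
E
```

```text
top 0.61 5907
((595.4517211914062, 103.46927642822266), (279.2934265136719, 222.59169006347656), 87.4876937866211) [[478.1000061035156, -31.200000762939453], [700.5, -40.900001525878906], [712.7999877929688, 238.10000610351562], [490.3999938964844, 247.89999389648438]]
scene 0.73 6976
((601.7736206054688, 91.87042236328125), (312.8064880371094, 245.7032470703125), 87.87808227539062) [[473.20001220703125, -59.900001525878906], [718.7999877929688, -69.0], [730.2999877929688, 243.60000610351562], [484.79998779296875, 252.6999969482422]]
```

View pics/crop.png

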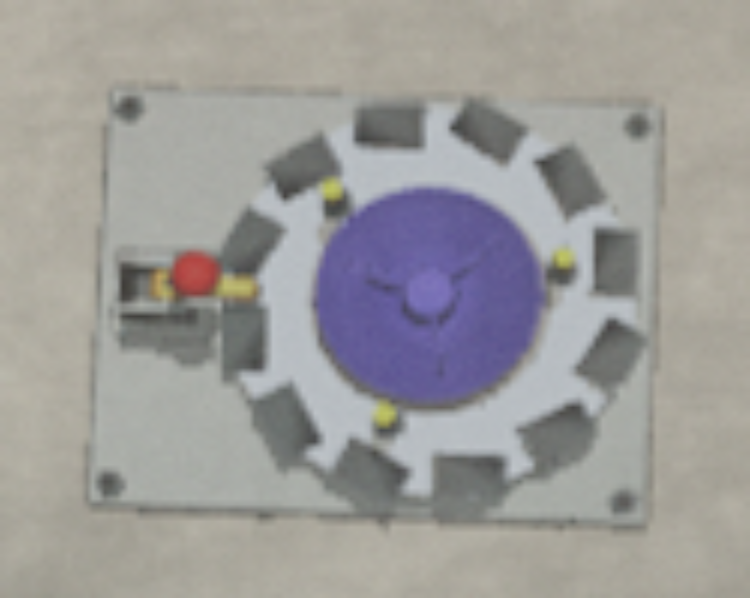

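The plate sits at about −2.5° yaw and the disc axis is near (0.595, 0.077). I'll move over with the jaws shut, turning so that tool x lies along the base's +y.

>>> jog_arm([
  [[0, 0, -0.1215, 0.025, -0.0245, 0, 0], [0, 0, -0.1215, 0.028, -0.021, 0, 0], [0, 0, -0.1215, 0.03, -0.018, 0, 0], [0, 0, -0.1215, 0.032, -0.014, 0, 0], [0, 0, -0.1215, 0.0335, -0.01, 0, 0], [0, 0, -0.1215, 0.0345, -0.006, 0, 0], [0, 0, -0.1215, 0.035, -0.0015, 0, 0], [0, 0, -0.1215, 0.035, 0.0025, 0, 0], [0, 0, -0.1215, 0.034, 0.007, 0, 0], [0, 0, -0.1215, 0.033, 0.011, 0, 0]],
], squeeze=20)

```text
time: 2.28
position: [0.3594, -0.2981, 0.3018]
ee_rot: [179.9, 0.2, 89.4]
wrist_force: [0.0, -0.3, -0.1]
gripper_width: 0.0306
```

>>> jog_arm([
  [[0, 0, 0.015, 0.036, 0.0195, 0, 0], [0, 0, 0.015, 0.036, 0.0195, 0, 0], [0, 0, 0, 0.036, 0.0195, 0, 0], [0, 0, 0, 0.036, 0.0195, 0, 0], [0, 0, 0, 0.036, 0.0195, 0, 0], [0, 0, 0, 0.036, 0.0195, 0, 0], [0, 0, 0, 0.036, 0.0195, 0, 0], [0, 0, 0, 0.036, 0.0195, 0, 0], [0, 0, 0, 0.036, 0.0195, 0, 0], [0, 0, 0, 0.036, 0.0195, 0, 0]],
])

```text
time: 3.12
position: [0.5666, 0.0642, 0.3042]
ee_rot: [179.4, 0.5, 87.8]
wrist_force: [0.8, -1.0, 0.2]
gripper_width: 0.0004
```

```bash
python3 - <<'E'
from h import *
s=manip.snapshot("wrist");cv2.imwrite("pics/w1.png",s["frame"][:,:,::-1])
for q in ["disc_top","pawl_pivot","pawl_knob","peg_a"]:
    print(q,[(np.round(r["location"],4).tolist(),round(float(r["score"]),2)) for r in manip.tip_of("wrist",q)][:3])
o=manip.get_obs();print(o["position"],o["ee_rot"])
E
```

```text
disc_top []
pawl_pivot [([0.5985, 0.2015, 0.053], 0.59)]
pawl_knob [([0.5965, 0.1855, 0.1009], 0.75)]
peg_a [([0.6414, 0.1221, 0.0903], 0.85), ([0.5309, 0.1019, 0.0947], 0.79), ([0.61, 0.0198, 0.0896], 0.7)]
[0.56564018 0.06179265 0.30370576] [179.46367224   0.49394374  87.76748956]
```

View pics/w1.png

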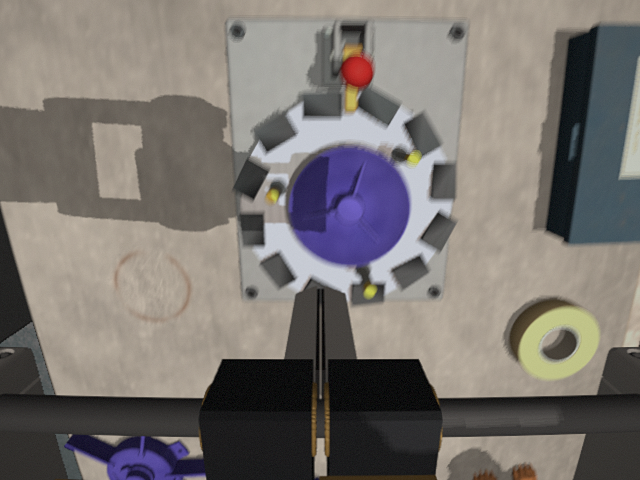

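The wrist view shows the plate corners near (229,19), (468,19), (437,300) and (242,300), the ball at (357,71), and the yellow pegs at (414,157), (272,195) and (370,292). I'll measure from these.

```bash
cat >> h.py <<'E'
def blobs(s,kind):
    h=cv2.cvtColor(s["frame"],cv2.COLOR_RGB2HSV)
    if kind=="y": m=cv2.inRange(h,(25,150,120),(33,255,255))
    else: m=cv2.inRange(h,(0,180,90),(6,255,255))|cv2.inRange(h,(175,180,90),(180,255,255))
    n,l,st,c=cv2.connectedComponentsWithStats(m)
    return [(c[i].round(1),st[i,4]) for i in range(1,n) if st[i,4]>25]
E
python3 - <<'E'
from h import *
s=manip.snapshot("wrist")
w=plane(s,[[229,19],[468,19],[437,300],[242,300]],0.012)
print("corners",w.round(4)); 
rc=cv2.minAreaRect((w[:,:2]*1000).astype(np.float32));print(rc)
for c,a in blobs(s,"y"): print("peg",c,a,plane(s,c,0.088).round(4))
for c,a in blobs(s,"r"): print("ball",c,a,plane(s,c,0.101).round(4))
t=manip.snapshot("top")
for c,a in blobs(t,"y"): print("t peg",c,a,plane(t,c,0.089).round(4))
for c,a in blobs(t,"r"): print("t ball",c,a,plane(t,c,0.103).round(4))
E
```

```text
corners [[ 0.4958  0.2445  0.012 ]
 [ 0.7082  0.2377  0.012 ]
 [ 0.693  -0.0352  0.012 ]
 [ 0.4815 -0.0259  0.012 ]]
((594.8560180664062, 105.88812255859375), (275.1218566894531, 212.43304443359375), 86.98175048828125)
peg [413.8 158.5] 50 [[0.6434 0.1224 0.088 ]]
peg [274.6 196.1] 31 [[0.534  0.0974 0.088 ]]
peg [369.6 291.1] 74 [[0.6091 0.0126 0.088 ]]
ball [357.1  70.1] 895 [[0.5989 0.1853 0.101 ]]
```

>>> jog_arm([
  [[0, 0, 0, 0.0215, 0.008, 0, 0], [0, 0, 0, 0.0215, 0.008, 0, 0], [0, 0, 0, 0.0215, 0.008, 0, 0], [0, 0, 0, 0.0215, 0.0075, 0, 0], [0, 0, 0, 0, 0, 0.02, 0], [0, 0, 0, 0, 0, 0.02, 0], [0, 0, 0, 0, 0, 0.02, 0], [0, 0, 0, 0, 0, 0.02, 0], [0, 0, 0, 0, 0, 0.02, 0], [0, 0, 0, 0, 0, 0.015, 0]],
])

```text
time: 4.3
position: [0.6057, 0.1318, 0.1933]
ee_rot: [178.5, 0.5, 86.2]
wrist_force: [0.5, 0.0, 0.0]
gripper_width: 0.0006
```

>>> jog_arm([
  [[0.013, 0.005, -0.01, 0.005, -0.0035, 0.004, 0], [0.013, 0.004, -0.009, 0.005, -0.0035, 0.004, 0], [0, 0, 0, 0, 0, 0, 0], [0, 0, 0, 0, 0, 0, 0], [0, 0, 0, 0, 0, 0, 0], [0, 0, 0, 0.01, 0, 0, 0], [0, 0, 0, 0.01, 0, 0, 0], [0, 0, 0, 0.008, 0, 0, 0], [0, 0, 0, 0, 0, 0, 0], [0, 0, 0, 0, 0, 0, 0]],
])

```text
time: 5.13
position: [0.6008, 0.1699, 0.1877]
ee_rot: [-180.0, -0.1, 87.0]
wrist_force: [-0.3, -1.2, 0.7]
gripper_width: 0.0006
```

>>> jog_arm([
  [[0, 0, 0, 0.008, 0, 0.0005, 0], [0, 0, 0, 0.008, 0, 0.0005, 0], [0, 0, 0, 0.008, 0, 0.0005, 0], [0, 0, 0, 0.006, 0, 0.0005, 0], [0, 0, 0, 0.002, 0, 0, 0], [0, 0, 0, 0, 0, 0, 0], [0, 0, 0, 0, 0, 0, 0], [0, 0, 0, 0, 0, 0, 0], [0, 0, 0, 0, 0, 0, 0], [0, 0, 0, 0, 0, 0, 0]],
])

```text
time: 5.97
position: [0.6024, 0.206, 0.1852]
ee_rot: [-180.0, -0.1, 87.1]
wrist_force: [-0.7, 0.2, 0.3]
gripper_width: 0.0005
```

```bash
python3 - <<'E'
from h import *
for c in ["scene","wrist"]:
    s=manip.snapshot(c);f=s["frame"]
    if c=="scene": f=cv2.resize(f[210:350,220:400],None,fx=4,fy=4)
    cv2.imwrite(f"pics/{c}2.png",f[:,:,::-1])
E
```

```text
(no output)
```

View pics/scene2.png

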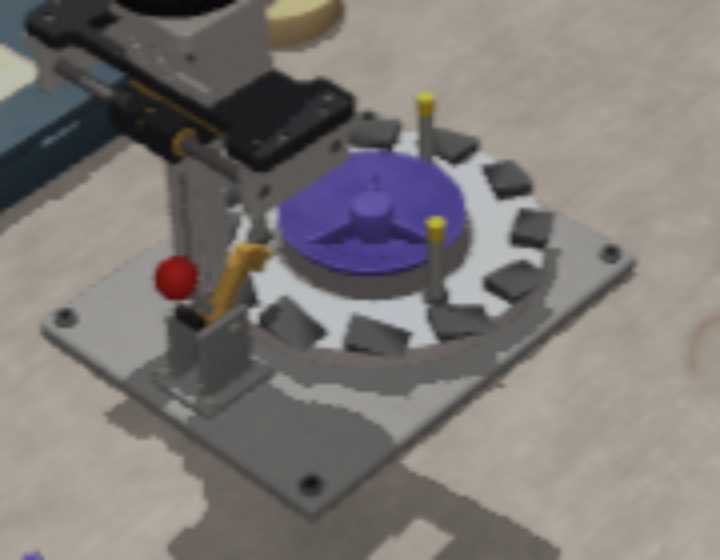

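View pics/wrist2.png

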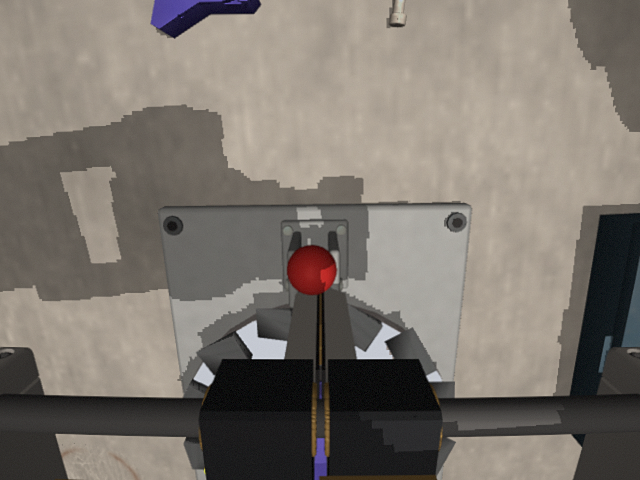

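The pawl is open, with the nose up and the ball tipped outward. I'll lift off and go round to the −y side of peg A.

>>> jog_arm([
  [[0, 0, 0, 0, 0, -0.02, 0], [0, 0, 0, 0, 0, -0.025, 0], [0, 0, 0, 0, 0, -0.02, 0], [0, 0, 0, 0, 0, 0, 0], [0, 0, 0, -0.026, -0.0135, 0, 0], [0, 0, 0, -0.026, -0.0135, 0, 0], [0, 0, 0, -0.026, -0.0135, 0, 0], [0, 0, 0, -0.026, -0.0135, 0, 0], [0, 0, 0, -0.026, -0.0135, 0, 0], [0, 0, 0, 0, 0, 0, 0]],
])

```text
time: 6.9
position: [0.5238, 0.0749, 0.246]
ee_rot: [-179.6, -0.1, 87.2]
wrist_force: [0.3, 0.2, -0.0]
gripper_width: 0.0003
```

```bash
python3 - <<'E'
from h import *
s=manip.snapshot("scene");f=s["frame"]
f=cv2.resize(f[210:350,220:400],None,fx=4,fy=4)
cv2.imwrite(f"pics/s3.png",f[:,:,::-1])
w=manip.snapshot("wrist");cv2.imwrite(f"pics/w3.png",w["frame"][:,:,::-1])
for k in "yr":
  for c,a in blobs(w,k): print(k,c,a,plane(w,c,0.088).round(4))
o=manip.get_obs();print(o["position"],o["ee_rot"])
E
```

```text
y [503.9 186.6] 106 [[0.6444 0.1224 0.088 ]]
y [325.4 233.1] 56 [[0.529 0.097 0.088]]
y [441.9 341.7] 105 [[0.6094 0.0124 0.088 ]]
r [447.2   8.5] 652 [[0.6043 0.2259 0.088 ]]
[0.52534547 0.07702406 0.24659343] [-1.79735684e+02 -1.51872444e-01  8.72629859e+01]
```

View pics/s3.png

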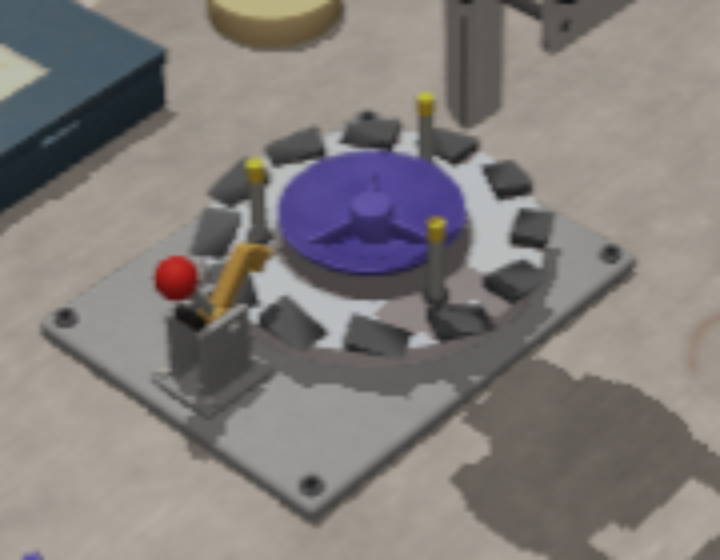

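View pics/w3.png

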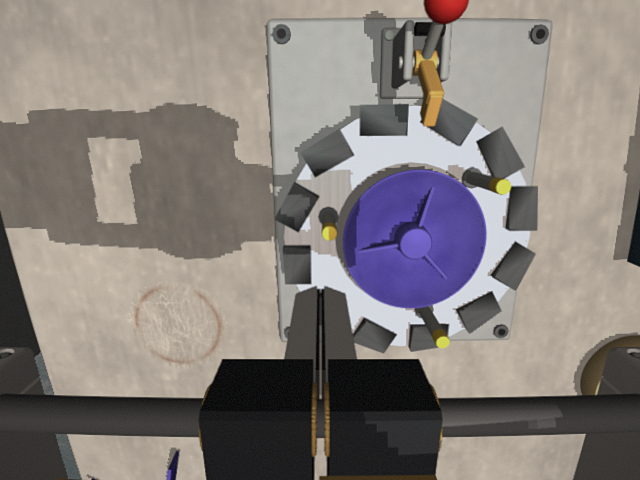

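The pawl stays open on its own. I'll lower the fingers on the clockwise side of peg A, which shows at (329,232).

>>> jog_arm([
  [[0, 0, 0, -0.004, 0.005, 0, 0], [0, 0, 0, -0.004, 0.005, 0, 0], [0, 0, 0, 0, 0, 0.016, 0], [0, 0, 0, 0, 0, 0.016, 0], [0, 0, 0, 0, 0, 0.016, 0], [0, 0, 0, 0, 0, 0.016, 0], [0, 0, 0, 0, 0, 0.014, 0], [0, 0, 0, 0, 0, 0, 0], [0, 0, 0, 0, 0, 0, 0], [0, 0, 0, 0, 0, 0, 0]],
])

```text
time: 7.83
position: [0.5446, 0.0727, 0.1654]
ee_rot: [179.9, -0.2, 87.8]
wrist_force: [-0.0, -1.0, 0.4]
gripper_width: 0.0005
```

>>> jog_arm([
  [[0, 0, 0, 0, -0.008, 0, 0], [0, 0, 0, 0.004, 0, 0, 0], [0, 0, 0, 0.004, 0, 0, 0], [0, 0, 0, 0.004, 0.001, 0, 0], [0, 0, 0, 0.004, 0.001, 0, 0], [0, 0, 0, 0.004, 0.001, 0, 0], [0, 0, 0, 0.003, 0.001, 0, 0], [0, 0, 0, 0.003, 0.001, 0, 0], [0, 0, 0, 0.002, 0.001, 0, 0], [0, 0, 0, 0, 0, 0, 0]],
])

```text
time: 8.67
position: [0.5461, 0.1031, 0.1694]
ee_rot: [179.5, -0.0, 87.9]
wrist_force: [-0.5, -0.9, -0.9]
gripper_width: 0.0004
```

```bash
cat > m.py <<'E'
import sys
from h import *
n=sys.argv[1]
O=np.array([.5955,.0775]);Y=-2.67
o=manip.get_obs();print(o["position"].round(4),o["ee_rot"].round(1),o["wrist_force"].round(1))
for c in ["scene","top","wrist"]:
    s=manip.snapshot(c);f=s["frame"]
    for k,z in (("y",.088),("r",.1)):
      for p,a in blobs(s,k):
        q=plane(s,p,z)[0]; d=q[:2]-O
        if np.hypot(*d)<.2: print(c,k,p,a,q.round(4),"r",np.hypot(*d).round(4),"ang",(np.degrees(np.arctan2(d[1],d[0]))-Y).round(1))
    if c=="scene": f=cv2.resize(f[210:350,220:400],None,fx=4,fy=4)
    if c=="top": f=cv2.resize(f[180:285,235:360],None,fx=6,fy=5.7)
    cv2.imwrite(f"pics/{n}_{c}.png",f[:,:,::-1])
E
python3 m.py a
```

```text
[0.5461 0.1031 0.1694] [179.5  -0.   87.9] [-0.5 -0.9 -0.9]
scene r [263.4 278.8] 76 [0.5999 0.228  0.1   ] r 0.1505 ang 91.0
wrist y [544.4 306.6] 202 [0.6567 0.1025 0.088 ] r 0.0661 ang 24.9
wrist r [453.3  19.7] 2408 [0.6003 0.225  0.1   ] r 0.1476 ang 90.8
```

View pics/a_scene.png

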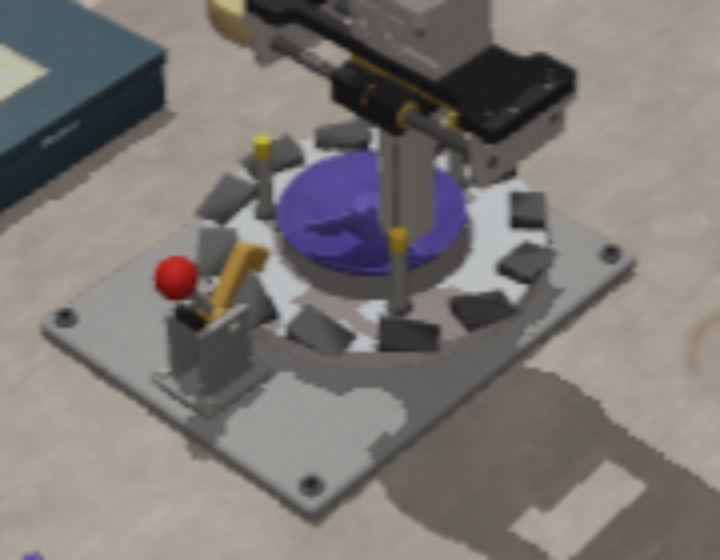

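View pics/a_wrist.png

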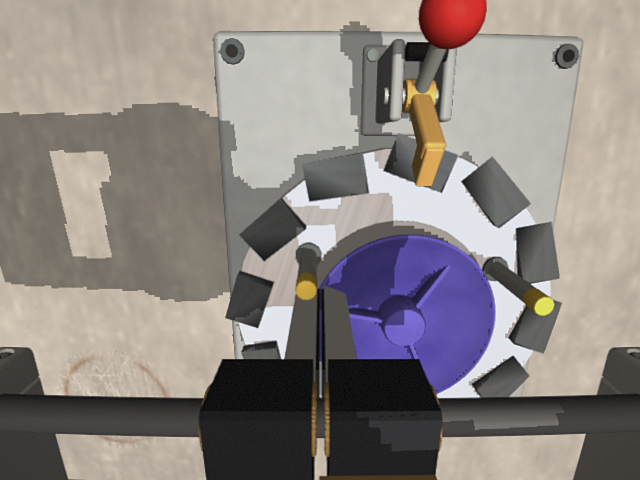

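The disc has turned about −20° so far, with the pegs at (306,288) and (543,306). It needs about 7° more, pushed slowly.

>>> jog_arm([
  [[0, 0, 0, 0.0015, 0, 0.001, 0], [0, 0, 0, 0.0015, 0, 0.001, 0], [0, 0, 0, 0.0015, 0, 0, 0], [0, 0, 0, 0.001, 0, 0, 0], [0, 0, 0, 0.001, 0, 0, 0], [0, 0, 0, 0, 0, 0, 0], [0, 0, 0, 0, 0, 0, 0], [0, 0, 0, 0, 0, 0, 0], [0, 0, 0, 0, 0, 0, 0], [0, 0, 0, 0, 0, 0, 0]],
])

```text
time: 9.65
position: [0.5479, 0.1083, 0.1685]
ee_rot: [179.2, 0.1, 87.8]
wrist_force: [0.6, -2.4, -1.3]
gripper_width: 0.0003
```

```bash
python3 m.py b
```

```text
[0.5479 0.1083 0.1685] [1.792e+02 1.000e-01 8.780e+01] [ 0.6 -2.4 -1.3]
scene r [263.4 278.8] 76 [0.5999 0.228  0.1   ] r 0.1505 ang 91.0
wrist y [541.1 326.7] 217 [0.6587 0.0968 0.088 ] r 0.0661 ang 19.6
wrist r [447.6  27.5] 3164 [0.6004 0.2272 0.1   ] r 0.1497 ang 90.8
```

View pics/b_wrist.png

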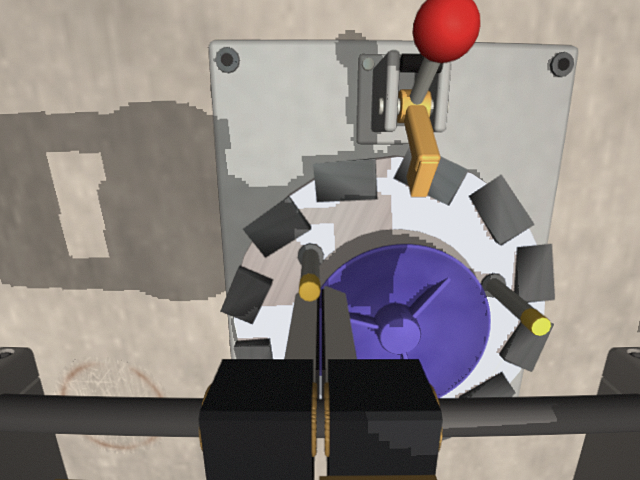

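>>> jog_arm([
  [[0, 0, 0, 0.001, 0, 0, 0], [0, 0, 0, 0.001, 0, 0, 0], [0, 0, 0, 0, 0, 0, 0], [0, 0, 0, 0, 0, 0, 0], [0, 0, 0, -0.006, 0, 0, 0], [0, 0, 0, -0.008, 0, 0, 0], [0, 0, 0, 0, 0, -0.02, 0], [0, 0, 0, 0, 0, -0.025, 0], [0, 0, 0, 0, 0, -0.02, 0], [0, 0, 0, -0.03, 0, 0, 0]],
])

```text
time: 10.63
position: [0.542, 0.0678, 0.2326]
ee_rot: [179.8, -0.2, 88.0]
wrist_force: [0.6, -0.6, -0.3]
gripper_width: 0.0007
```

>>> jog_arm([
  [[0, 0, 0, -0.03, 0, 0, 0], [0, 0, 0, -0.02, 0, 0, 0], [0, 0, 0, 0, 0, 0, 0], [0, 0, 0, 0, 0, 0, 0], [0, 0, 0, 0, 0, 0, 0], [0, 0, 0, 0, 0, 0, 0], [0, 0, 0, 0, 0, 0, 0], [0, 0, 0, 0, 0, 0, 0], [0, 0, 0, 0, 0, 0, 0], [0, 0, 0, 0, 0, 0, 0]],
])

```text
time: 11.47
position: [0.5384, 0.0166, 0.2331]
ee_rot: [180.0, -0.5, 88.1]
wrist_force: [-0.6, 0.6, 0.3]
gripper_width: 0.0003
```

```bash
python3 m.py c; python3 - <<'E'
import cv2,numpy as np
a=cv2.imread("pics/scene0.png")[210:350,220:400];a=cv2.resize(a,None,fx=4,fy=4);b=cv2.imread("pics/c_scene.png")
cv2.imwrite("pics/cmp.png",cv2.resize(np.vstack([a,b]),(514,600+200))[:600] if 0 else cv2.resize(np.hstack([a[100:380,180:580],b[100:380,180:580]]),(800,280)))
E
```

```text
[0.5384 0.0166 0.2331] [180.   -0.5  88.1] [-0.6  0.6  0.3]
scene r [263.5 278.7] 75 [0.6    0.2276 0.1   ] r 0.1502 ang 91.0
wrist y [326.1  93.2] 103 [0.5464 0.1233 0.088 ] r 0.0672 ang 139.7
wrist y [518.6 136.3] 149 [0.659  0.0967 0.088 ] r 0.0663 ang 19.5
wrist y [385.9 275.7] 39 [0.5816 0.0122 0.088 ] r 0.0667 ang -99.4
```

View pics/cmp.png

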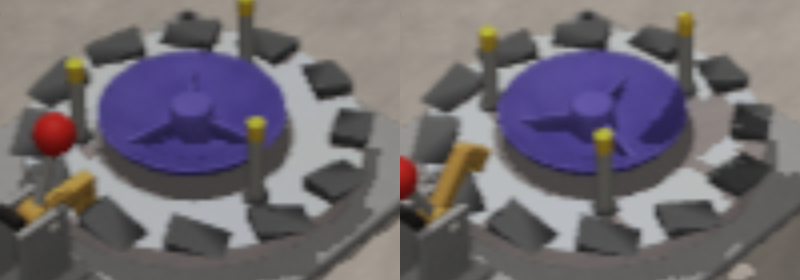

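View pics/c_wrist.png

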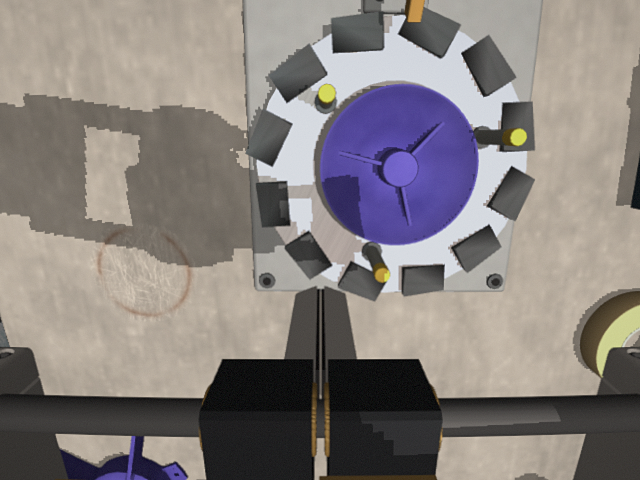

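By three pegs the disc is at about −25°, only just at the edge of the window. I want another 3° or so, so I'll go back down for a slow nudge.

>>> jog_arm([
  [[0, 0, 0, 0.027, 0.003, 0, 0], [0, 0, 0, 0.027, 0.002, 0, 0], [0, 0, 0, 0.024, 0, 0, 0], [0, 0, 0, 0, 0, 0, 0], [0, 0, 0, 0, 0, 0.02, 0], [0, 0, 0, 0, 0, 0.02, 0], [0, 0, 0, 0, 0, 0.02, 0], [0, 0, 0, 0, 0, 0.004, 0], [0, 0, 0, 0, 0, 0, 0], [0, 0, 0, 0, 0, 0, 0]],
])

```text
time: 12.45
position: [0.5486, 0.0953, 0.1704]
ee_rot: [179.6, -0.4, 88.0]
wrist_force: [0.4, -0.6, -0.8]
gripper_width: 0.0009
```

>>> jog_arm([
  [[0, 0, 0, 0.0035, 0, 0.001, 0], [0, 0, 0, 0.0035, 0, 0.001, 0], [0, 0, 0, 0.0035, -0.001, 0, 0], [0, 0, 0, 0.002, 0, 0, 0], [0, 0, 0, 0.002, 0, 0, 0], [0, 0, 0, 0.001, 0, 0, 0], [0, 0, 0, 0, 0, 0, 0], [0, 0, 0, 0, 0, 0, 0], [0, 0, 0, 0, 0, 0, 0], [0, 0, 0, 0, 0, 0, 0]],
])

```text
time: 13.28
position: [0.5508, 0.1108, 0.1731]
ee_rot: [179.1, -0.3, 88.0]
wrist_force: [0.4, -1.3, -0.5]
gripper_width: 0.0008
```

```bash
python3 m.py d
```

```text
[0.5508 0.1108 0.1731] [179.1  -0.3  88. ] [ 0.4 -1.3 -0.5]
scene r [263.5 278.8] 76 [0.5997 0.2278 0.1   ] r 0.1504 ang 91.1
wrist y [530.1 336. ] 217 [0.6597 0.0925 0.088 ] r 0.0659 ang 15.8
wrist r [435.5  38.3] 3134 [0.6004 0.228  0.1   ] r 0.1506 ang 90.8
```

>>> jog_arm([
  [[0, 0, 0, -0.006, 0, 0, 0], [0, 0, 0, -0.008, 0, 0, 0], [0, 0, 0, 0, 0, -0.02, 0], [0, 0, 0, 0, 0, -0.025, 0], [0, 0, 0, 0, 0, -0.02, 0], [0, 0, 0, -0.03, -0.003, 0, 0], [0, 0, 0, -0.03, -0.003, 0, 0], [0, 0, 0, -0.02, -0.003, 0, 0], [0, 0, 0, 0, 0, 0, 0], [0, 0, 0, 0, 0, 0, 0]],
])

```text
time: 14.27
position: [0.5365, 0.0103, 0.2415]
ee_rot: [179.1, -0.5, 87.9]
wrist_force: [-0.4, 0.7, 0.4]
gripper_width: 0.0004
```

```bash
python3 m.py e; python3 - <<'E'
import cv2,numpy as np
a=cv2.imread("pics/scene0.png")[210:350,220:400];a=cv2.resize(a,None,fx=4,fy=4);b=cv2.imread("pics/e_scene.png")
cv2.imwrite("pics/cmp2.png",cv2.resize(np.hstack([a[100:380,180:580],b[100:380,180:580]]),(800,280)))
E
```

```text
[0.5365 0.0103 0.2415] [179.1  -0.5  87.9] [-0.4  0.7  0.4]
scene r [263.5 278.7] 75 [0.6    0.2276 0.1   ] r 0.1502 ang 91.0
wrist y [328.2  80.8] 92 [0.5482 0.1255 0.088 ] r 0.0673 ang 137.2
wrist y [512.  131.1] 141 [0.6598 0.0942 0.088 ] r 0.0665 ang 17.3
wrist y [378.3 262.4] 60 [0.5782 0.013  0.088 ] r 0.0668 ang -102.3
```

View pics/cmp2.png

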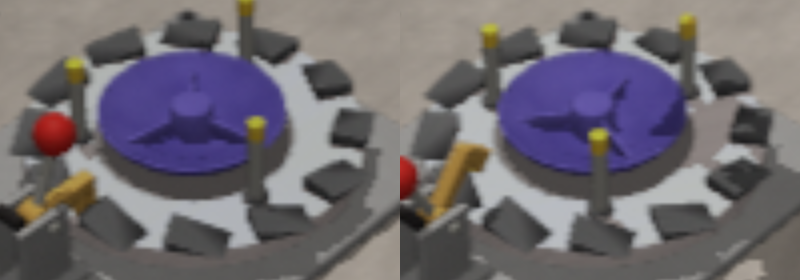

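The three pegs agree on about −27.6° (−0.48 rad), mid-window, and the teeth match the starting picture. Next I'll fly over the pawl to the outer side of the ball.

>>> jog_arm([
  [[0.008, 0.004, 0.005, 0.036, 0.0095, -0.005, 0], [0.008, 0.004, 0.005, 0.036, 0.0095, -0.005, 0], [0, 0, 0, 0.036, 0.0095, 0, 0], [0, 0, 0, 0.036, 0.0095, 0, 0], [0, 0, 0, 0.036, 0.0095, 0, 0], [0, 0, 0, 0.036, 0.0095, 0, 0], [0, 0, 0, 0.03, 0.008, 0, 0], [0, 0, 0, 0, 0, 0, 0], [0, 0, 0, 0, 0, 0, 0], [0, 0, 0, 0, 0, 0, 0]],
])

```text
time: 15.25
position: [0.611, 0.2765, 0.2514]
ee_rot: [-179.6, -1.0, 88.1]
wrist_force: [-0.4, 0.2, 0.1]
gripper_width: 0.0006
```

>>> jog_arm([
  [[-0.006, 0.015, 0.008, 0, -0.007, 0, 0], [0, 0, 0, 0, 0, 0.02, 0], [0, 0, 0, 0, 0, 0.02, 0], [0, 0, 0, 0, 0, 0.02, 0], [0, 0, 0, 0, 0, 0.004, 0], [0, 0, 0, -0.01, 0, 0, 0], [0, 0, 0, -0.005, 0, 0, 0], [0, 0, 0, 0, 0, 0, 0], [0, 0, 0, 0, 0, 0, 0], [0, 0, 0, 0, 0, 0, 0]],
])

```text
time: 16.08
position: [0.601, 0.2557, 0.19]
ee_rot: [179.8, -2.2, 87.0]
wrist_force: [-0.6, -0.1, 0.4]
gripper_width: 0.0004
```

>>> jog_arm([
  [[0, -0.02, 0, -0.008, 0, 0.001, 0], [0, -0.018, 0, -0.008, 0, 0.001, 0], [0, 0, 0, -0.008, 0, 0.001, 0], [0, 0, 0, -0.008, 0, 0, 0], [0, 0, 0, -0.006, 0, 0, 0], [0, 0, 0, -0.004, 0, 0, 0], [0, 0, 0, -0.003, 0, 0, 0], [0, 0, 0, 0, 0, 0, 0], [0, 0, 0, 0, 0, 0, 0], [0, 0, 0, 0, 0, 0, 0]],
])

```text
time: 16.92
position: [0.5997, 0.2066, 0.1893]
ee_rot: [179.5, 0.0, 86.9]
wrist_force: [0.2, 0.9, 0.8]
gripper_width: 0.0001
```

```bash
python3 m.py f
```

```text
[0.5997 0.2066 0.1893] [179.5   0.   86.9] [0.2 0.9 0.8]
scene r [279.7 267.9] 38 [0.5982 0.1802 0.1   ] r 0.1027 ang 91.2
```

View pics/f_scene.png

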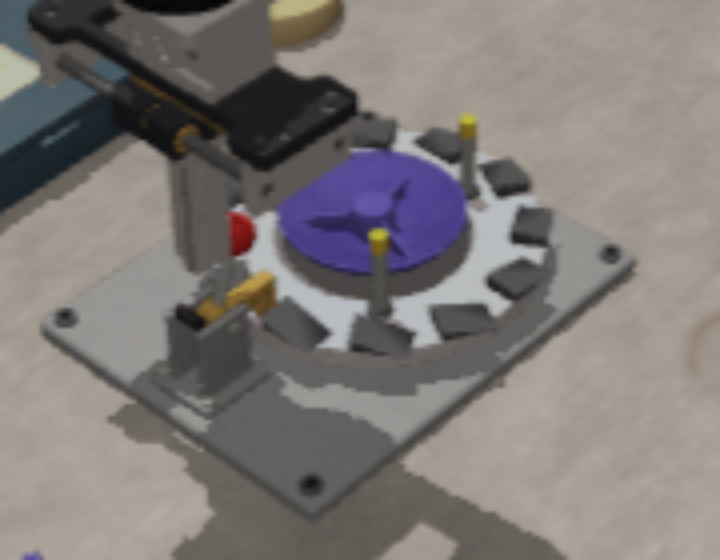

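The pawl has dropped, with the ball now hidden behind the finger at about (240,232) in the crop. I'll retreat outward and up, then check.

>>> jog_arm([
  [[0, 0, 0, 0.02, 0, 0, 0], [0, 0, 0, 0.02, 0, 0, 0], [0, 0, 0, 0, 0, -0.03, 0], [0, 0, 0, 0, 0, -0.035, 0], [0, 0, 0, 0, 0, -0.03, 0], [0, 0, 0, -0.02, -0.03, 0, 0], [0, 0, 0, -0.02, -0.03, 0, 0], [0, 0, 0, -0.03, -0.02, 0, 0], [0, 0, 0, -0.03, -0.02, 0, 0], [0, 0, 0, 0, 0, 0, 0]],
])

```text
time: 17.9
position: [0.4922, 0.1519, 0.2863]
ee_rot: [179.6, 0.5, 87.3]
wrist_force: [-0.7, 0.8, -0.9]
gripper_width: 0.0002
```

>>> jog_arm([
  [[0, 0, 0, -0.04, 0, 0, 0], [0, 0, 0, -0.04, 0, 0, 0], [0, 0, 0, -0.04, 0, 0, 0], [0, 0, 0, 0, 0, 0, 0], [0, 0, 0, 0, 0, 0, 0], [0, 0, 0, 0, 0, 0, 0], [0, 0, 0, 0, 0, 0, 0], [0, 0, 0, 0, 0, 0, 0], [0, 0, 0, 0, 0, 0, 0], [0, 0, 0, 0, 0, 0, 0]],
])

```text
time: 18.73
position: [0.4869, 0.0323, 0.2887]
ee_rot: [179.5, 0.6, 87.8]
wrist_force: [-0.2, 0.1, 0.3]
gripper_width: 0.0005
```

```bash
python3 m.py g; python3 - <<'E'
import cv2,numpy as np
from h import blobs
f=cv2.imread("pics/scene0.png");print("start ball",blobs({"frame":f[:,:,::-1].copy()},"r"))
a=f[210:350,220:400];a=cv2.resize(a,None,fx=4,fy=4);b=cv2.imread("pics/g_scene.png")
cv2.imwrite("pics/cmp3.png",np.hstack([a[120:440,100:500],b[120:440,100:500]]))
E
```

```text
[0.4869 0.0323 0.2887] [179.5   0.6  87.8] [-0.2  0.1  0.3]
scene r [278.  267.9] 67 [0.601  0.1825 0.1   ] r 0.1052 ang 89.7
wrist y [398.7 113.4] 64 [0.549  0.1252 0.088 ] r 0.0666 ang 136.9
wrist y [546.  153.8] 106 [0.6599 0.0938 0.088 ] r 0.0665 ang 16.9
wrist y [430.6 260.2] 72 [0.5768 0.0137 0.088 ] r 0.0665 ang -103.6
wrist r [483.3  13.9] 909 [0.6006 0.1848 0.1   ] r 0.1075 ang 90.0
start ball [(array([278.2, 267.6]), np.int32(66))]
```

View pics/cmp3.png

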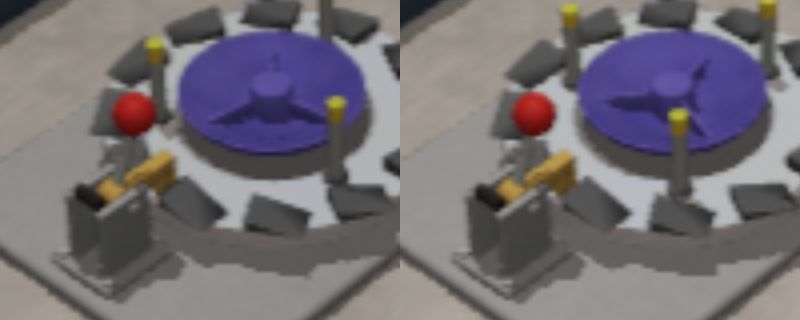

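View pics/g_wrist.png

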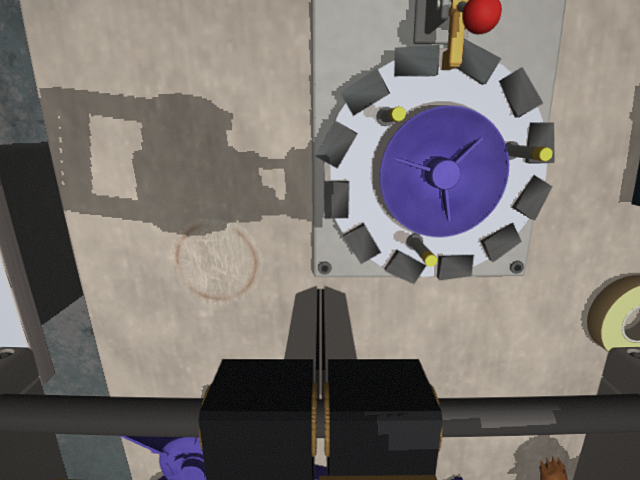

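The ball is back at its starting pixel in the scene view: (278.0,267.9) against (278.2,267.6) at the start. The pegs read about −28° and the dish is still centred at (445,173) in the wrist view. The arm is clear, so I'm handing in.

```bash
python3 -c "
from bench import manip
print(manip.finish_job())"
```

```text
the job is handed in; nothing more can be done
None
```

I handed the job in at about 19 s. By my last checks the turntable is one notch back, with the pawl down in that gap and the arm clear. The hand-in gives no verdict.

**What I did:** I pushed the red ball outward with the shut fingertips until the pawl stayed open. I then pushed peg A clockwise; the first push came up short at about −0.44 rad, so I gave it a second nudge. Last, I pushed the ball back in from outside and retreated.

**Last checks:**
- **Disc:** the three pegs gave about −28.1°, −28.1° and −28.6° in the last wrist image, so about −0.49 rad, where the nose drops fully in between −0.545 and −0.44.
- **Pawl:** the ball is within about 0.4 pixel of where it started in the scene view. That is about 0.02 rad, against the 0.07 limit.
- **Dish:** it looks flat and centred between the pegs in the wrist view. I judged this by eye and did not measure its offset.
- **Other loose things:** I never worked near the block, fitting or pin, but I did not re-measure their positions.

**What disagreed:**
- Single-peg readings taken while the finger was still pressing differed from the free three-peg readings by 1–2°. I relied on the free ones.
- The yellow-cap detection found no pegs in the scene and top cameras. The angles therefore rest on the wrist camera, plus comparing the tooth pattern in the scene view with the start.

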